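Hang the loaded slide rack on the J-hook to drain

TASK

Hang the slide rack that holds the glass slides on the J-shaped hook of the draining stand: pass its wire handle sideways over the lip at the hook's open end, lower it into the throat and let go, so that it hangs upright and at rest. Keep the rack level on the way so that no slide slips out, and leave the empty rack standing where it is.

Things in the scene. Friction and masses are not known exactly. Their poses are not given: they have to be found in the camera images.
- slide_rack: Loose steel slide rack full of upright glass slides with white ends, about 0.25 kg. Basket 92 mm long (its x), 50 wide (y), 22 high; slides rise to 30 mm. Rigid handle of 6 mm wire in its x-z plane: uprights at x = +-44 mm joined by a level bar, axis 87 mm above the underside; window between slides and bar 82 mm wide, 54 high. Origin: centre of the underside, z up. Same either way round.
- rack_bar (a point): Middle of that handle bar's axis, 87 mm straight above the loaded rack's origin; axes as the rack's (bar along x). On it stands a black upright grip tab, 30 mm along x, 14 mm along y, from 2 to 48 mm above this point: grip the rack there from above.
- hook_seat (a point): Fixed J-hook: level steel strip, 28 mm wide (x), 4 thick, from a post towards -y of this frame (robot's right if unturned), ending in an upturned lip. Point: middle of the throat on the strip's top face, 150 mm above the table. Throat: y -40 mm (lip) to +42 (post). Lip 4 thick, top 14 mm above this point, the stand's highest part. Base under it 130 x 180 mm, 22 high. Hung bar lies along x; z up.
- empty_rack: The other slide rack: same steel basket, handle and grip tab, but no slides in it; stands on the table, to be left alone. Origin: centre of the underside; z up.

How it is judged (in metres and radians):
At the end, for the whole second after the job is handed in: The loaded rack hangs by its handle bar in the throat: bar middle within 16 mm of the strip's centre line, between lip and post, its axis less than 9 mm above the strip (3 mm when resting on it), within 0.6 rad of square across it; rack within 0.26 rad of upright and at rest (x of rack_bar in the frame of hook_seat between -0.016 and 0.016 m and y of rack_bar in the frame of hook_seat between -0.04 and 0.042 m and z of rack_bar in the frame of hook_seat between -0.002 and 0.009 m and angle between slide_rack's own z axis and vertical below 0.26 rad and linear speed of slide_rack below 0.03 m/s and angle between the x axis of slide_rack and the x axis of hook_seat, either way round below 0.6 rad); the robot touches nothing.
It fails at once if the loaded rack leans so far (0.6 rad) that slides would slip out (angle between slide_rack's own z axis and vertical above 0.6 rad).
It fails at once if the empty rack is moved by more than 30 mm or tipped (distance of empty_rack from where it was at the start of the episode above 0.03 m or angle between empty_rack's own z axis and vertical above 0.4 rad).
It also fails if it takes over 40 s, if anything falls off the work surface, if the arm or the gripper's body presses on something with over 40 N, if the wrist force passes 120 N, or if a joint passes its speed limit or range.

ROBOT

A 6-joint arm with a two-finger parallel gripper is mounted at the origin on the work surface. World frame = base frame: x ahead of the robot, y to its left, z up, the work surface at z = 0. Lengths are in mm, angles in rad, forces in N, time in s.
With the tool pointing down it reaches from about 275 to 750 mm from the base axis. Payload 10.2 kg.
Tool frame: the origin (TCP) lies between the finger pads; the fingertips stand 17 mm ahead of it and the grasp point (between the pads) lies 2 mm behind it (tips_ahead is the distance from the TCP to the fingertips, in mm); z points along the fingers, y is the line along which they close (so a half turn about z gives the same grasp; the last joint's range is limited). The gripper opens to 85 mm and grips with 20 to 120 N. Pads are 22 mm wide; open, the fingers measure 114 mm over their backs; the gripper's body (76 mm by 85 mm) begins 54 mm behind the grasp point. The pads swing forward as they close: fully open they stand 13 mm farther back than shut.
Start: joints at [-1.376, 0.313, 1.498, -0, 1.331, -0.223], TCP at [213.007, -479.853, 248.294] pointing down, gripper open.
Joint ranges: [-2.94, 2.94], [-0.97, 2.17], [0.19, 2.56], [-1.23, 4.37], [0.02, 3.11], [-2.88, 2.88]. Speed limits (rad/s): [2.39, 2.39, 3.01, 3.14, 3.14, 3.14].

INTERFACE

Orientations are given as a unit quaternion [w, x, y, z].
In Python, from rig import sense, capture, finish_job, boxes_of, tips_ahead gives the robot as it stands.
- The arm moves only by the tool drive_tool, never from a script. Its argument "commands" is text: rows parted by semicolons, each of 7 numbers parted by spaces: the shift along the world's x, y, z in units of 0.1 m (1.0 is 0.1 m), then the turn, a rotation vector about the world's x, y, z in units of pi/4 rad (1.0 is pi/4 rad), then the opening in per cent of the stroke, from 0 (shut) to 100 (fully open). A call has 1 to 20 rows; each row shifts and turns the commanded pose from where the row before left it; what a row does not reach is not made up. A row lasts 1/12 s, in which the tool goes at most 41.7 mm and 7.16 degrees, less where a joint would pass 70% of its speed; a pose out of reach is approached as far as the arm can. A call with a number of a shift or a turn outside -1 to 1 is refused whole. A call with a gripper value outside its range is refused whole. The fingers move at their own pace and stop on an object; "force" is the grip in N (left out, the last holds). Time passes only in rows, so rows that do not move let the fingers close. It gives the time, the measured TCP pose, the force, the opening and the grip force at its end, in the units of the state.
- sense(): the state, without advancing time (a new reading comes with each control period).
- capture(name): name is "scene" or "top" or "wrist"; returns a dict with "pixels" (420x560x3 uint8, blue, green, red), "fov_y" (degrees; the focal length in pixels is half the picture's height over the tangent of half this angle, whatever the lens; pixels are square), "cx", "cy" (the principal point, pixels), "k1" (the pictures are not rectified: a ray, as slopes to the right and down, at radius r is drawn at 1 + k1 r^2 times it, then the intrinsics apply), "position" and "attitude" of the camera in the world; the wrist camera has in their place "tool_from_camera" (4x4, takes a point from camera to tool coordinates, whose origin is the TCP and whose axes are the flange's). Camera axes: x right, y down, z forward; pixel columns grow to the right and rows downward; lengths in mm; the calibration is good to about 2 mm. A picture is of the moment at which its call begins: read the wrist's pose just before it. There is no depth.
- finish_job(): hands the job in; it is judged then, once.
Trained networks look in a picture, given as the dict that the camera call returned (one of the last four; its "shot" number tells which), for a name from the list of things; names that differ only in an ending like _2 or _b are one class to them, and where a whole thing is asked for, a point or a joint stands for the part that bears it (a point fixed in the world has none). Each returns a list of dicts, best first, with "confidence" (0 to 1); they miss things now and then, are a little off and sometimes report something else, mostly with a low value. They report only what shows in the picture. A call takes as long as a camera call.
- boxes_of(picture, name): "position" ([column, row] in pixels, amid what is visible of it).
The state is a dict: "time_s": time; "joints": joint angles; "dq": joint speeds; "tau": joint torques, N m; "eef_pos": TCP position; "ee_rot": TCP orientation; "force": force on the tool from outside, world axes, zero at the start; "wrist_torque": the same for the moment, N m; "grip_width": opening from 0.0 (shut) to 1.0 (fully open); "grip_force": force on a finger pad.
Only numpy, scipy, OpenCV 4.12 (cv2) and the standard library are available. Lean on these libraries where they do the work, as an engineer would, in place of code of your own. Each camera call takes 0.05 s, during which the arm holds its last target. There are 200 camera calls.

## Working session

There is one attempt and no reset: what is moved stays moved. The work goes in short steps, Python scripts to look and compute and a tool call to move; the robot and the scene stay as the last step left them, time stands still between calls to the robot, and variables do not carry over. Pictures are saved under pics/ and viewed, at most 10 in all, crops included, and the job is handed in when it is done.

Besides the shell and the picture viewer there is one more tool, called after "Call:" by a JSON object that holds its "op" and its "data". drive_tool: Moves the arm, as the interface text tells. Shifts and turns lie within -1 to 1; 1 stands for 0.1 m of shift or pi/4 rad of turn. Its arguments: {"type":"object","properties":{"commands":{"type":"string"},"force":{"type":"number"}},"required":["commands"]}

```bash
mkdir -p pics; cat > h.py <<'E'
import numpy as np, cv2
from rig import sense, capture, finish_job, boxes_of, tips_ahead
from scipy.spatial.transform import Rotation as R
def rot(q): q=np.array(q,float); return q if q.shape==(3,3) else R.from_quat(q,scalar_first=True).as_matrix()
def cam(p,s=None):
    if 'tool_from_camera' in p:
        T=np.array(p['tool_from_camera']); Rt=rot(s['ee_rot']); return Rt@T[:3,:3], Rt@T[:3,3]+np.array(s['eef_pos'])
    return rot(p['attitude']), np.array(p['position'],float)
def K(p):
    f=p['pixels'].shape[0]/2/np.tan(np.radians(p['fov_y'])/2); return np.array([[f,0,p['cx']],[0,f,p['cy']],[0,0,1.]])
def ray(p,uv,s=None):
    A,c=cam(p,s); q=cv2.undistortPoints(np.array([[uv]],float),K(p),np.array([p['k1'],0,0,0.]))[0,0]
    return A@np.array([q[0],q[1],1]), c
def atz(p,uv,z,s=None):
    d,c=ray(p,uv,s); return c+d*(z-c[2])/d[2]
def proj(p,X,s=None):
    A,c=cam(p,s); r=A.T
    return cv2.projectPoints((np.atleast_2d(X)-c)@A,np.zeros(3),np.zeros(3),K(p),np.array([p['k1'],0,0,0.]))[0][:,0]
def tri(rs):
    M=0;b=0
    for d,c in rs:
        d=d/np.linalg.norm(d);P=np.eye(3)-np.outer(d,d);M=M+P;b=b+P@c
    return np.linalg.solve(M,b)
E
python3 - <<'E'
from h import *
for n in ['scene','top','wrist']:
    s=sense();p=capture(n); cv2.imwrite(f'pics/{n}0.png',p['pixels'])
    print(n,{k:v for k,v in p.items() if k!='pixels'})
    for o in ['slide_rack','rack_bar','hook_seat','empty_rack']:
        print(o,[(np.round(b['position']).tolist(),round(b['confidence'],2)) for b in boxes_of(p,o)[:3]])
print(s)
E
```

```text
scene {'fov_y': 43.960818662004236, 'cx': 277.4228956809521, 'cy': 211.11381469845242, 'k1': -0.040537533419097424, 'position': array([ 895.01396738, -696.77744103, 1004.55945623]), 'attitude': array([-0.36154885,  0.90267303,  0.21515029, -0.09041117]), 'shot': 1}
slide_rack [([293.0, 262.0], 0.63)]
rack_bar [([296.0, 263.0], 0.65)]
hook_seat [([327.0, 193.0], 0.76)]
empty_rack [([209.0, 318.0], 0.89)]
top {'fov_y': 48.11735827273024, 'cx': 284.65235176627596, 'cy': 205.93912205224876, 'k1': -0.1231695545077661, 'position': array([ 460.17101244,   29.84222185, 1113.24411252]), 'attitude': array([-0.02532162,  0.71512617, -0.69837233,  0.01514802]), 'shot': 2}
slide_rack [([303.0, 178.0], 0.95)]
rack_bar [([308.0, 179.0], 0.96)]
hook_seat [([200.0, 190.0], 0.66)]
empty_rack [([400.0, 223.0], 0.57)]
wrist {'fov_y': 67.36823682224446, 'cx': 276.16557399343395, 'cy': 206.94746231751796, 'k1': -0.06128957742347314, 'tool_from_camera': array([[ 5.25034640e-05, -9.44533969e-01, -3.28413732e-01,
         8.46359686e+01],
       [ 9.99998745e-01,  5.69657826e-04, -1.47849411e-03,
        -5.
[... 269 characters left out ...]
oints': array([-1.37641174e+00,  3.12926513e-01,  1.49771748e+00,  1.78924829e-05,
        1.33101028e+00, -2.23398166e-01]), 'dq': array([-2.84585964e-04,  9.47585427e-04, -7.00719857e-04,  1.84054304e-03,
       -7.95288108e-04, -2.53485852e-05]), 'tau': array([-9.67831511e-04, -4.11936629e+01, -2.59768170e+01, -1.94417726e-04,
        8.23164282e-04, -5.20691032e-06]), 'eef_pos': array([ 213.00435286, -479.84738872,  248.27401325]), 'ee_rot': array([-3.06803973e-05,  9.78261857e-01,  2.07373427e-01,  9.13623312e-06]), 'force': array([ 0.04528385, -0.17393789, -0.224547  ]), 'wrist_torque': array([-0.00613592, -0.00040282, -0.08050094]), 'grip_force': 0.0, 'grip_width': 1.0003406802936303}
```

```bash
python3 - <<'E'
from h import *
a=cv2.imread('pics/scene0.png')[110:380,110:470]; cv2.imwrite('pics/s1.png',cv2.resize(a,None,fx=2.2,fy=2.2,interpolation=2))
a=cv2.imread('pics/top0.png')[90:300,130:470]; cv2.imwrite('pics/t1.png',cv2.resize(a,None,fx=2.3,fy=2.3,interpolation=2))
E
```

```text
(no output)
```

View pics/s1.png

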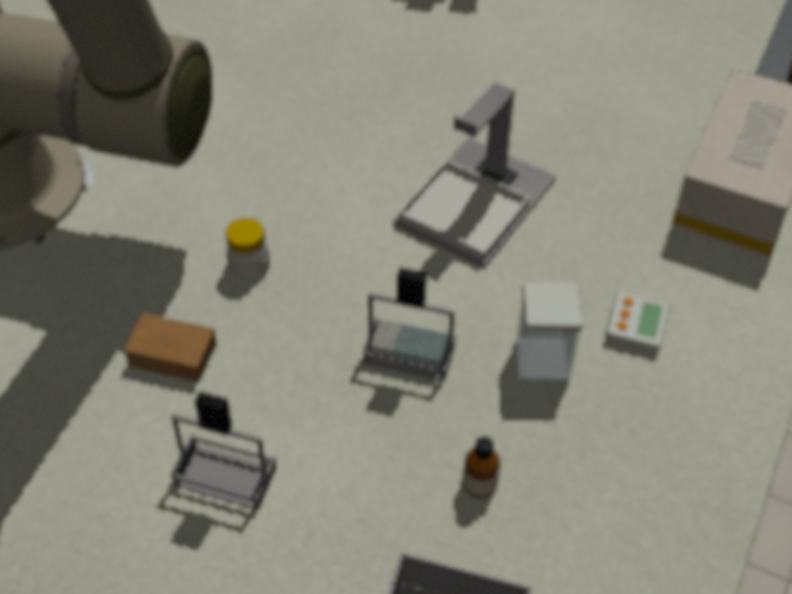

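View pics/t1.png

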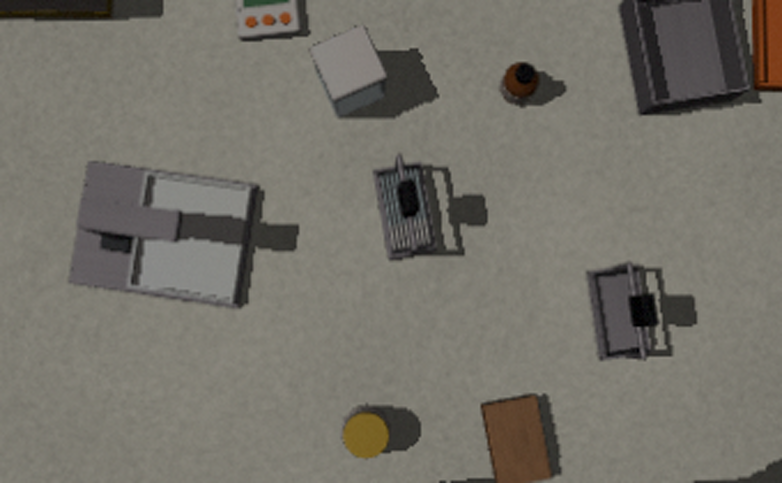

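The pictures show the loaded rack (white and teal slides) at scene (297,262) and top (304,178). Its tab is at scene (297,240) and top (307,176). The hook's lip is at top (208,188), open towards the rack, and the empty rack is at top (407,223).

```bash
python3 - <<'E'
from h import *
S=capture('scene');T=capture('top')
t=lambda u,v:(130+u/2.3,90+v/2.3)
c=lambda u,v:(110+u/2.2,110+v/2.2)
yaw=lambda a,b:np.degrees(np.arctan2(*(b-a)[[1,0]]))
print('tab tri',tri([ray(T,t(408,198)),ray(S,c(411,287))]))
print('tab top atz124',atz(T,t(408,198),118),'scene atz111',atz(S,c(411,287),111))
a,b,d=[atz(T,t(*q),22) for q in [(376,170),(388,258),(435,250)]]
print('rack rim',a,b,d,yaw(b,a),yaw(b,d))
e,f=atz(S,c(370,296),87),atz(S,c(453,316),87);print('bar ends scene',e,f,(e+f)/2,yaw(e,f),np.linalg.norm(e-f))
B=[atz(T,t(*q),22) for q in [(90,162),(258,185),(243,306),(70,283)]]
print('base',np.round(B),np.mean(B,0),yaw(B[1],B[0]),yaw(B[2],B[3]),yaw(B[3],B[0]),yaw(B[2],B[1]))
L=[atz(T,t(*q),164) for q in [(180,211),(178,241)]];print('lip top',L,np.mean(L,0),yaw(L[1],L[0]))
L2=[atz(S,c(*q),164) for q in [(456,120),(477,129)]];print('lip scene',L2,np.mean(L2,0),yaw(*L2))
print('empty tab',atz(T,t(643,311),118))
E
```

```text
tab tri [582.33273797  -2.03629016 114.24929871]
tab top atz124 [581.75912757  -1.98235739 118.        ] scene atz111 [5.81301776e+02 5.75117934e-01 1.11000000e+02]
rack rim [621.38085596  28.04481387  22.        ] [532.04153599  13.87799425  22.        ] [541.25217242 -33.44926324  22.        ] 9.010548764551556 -78.9869941065595
bar ends scene [539.87913708 -11.0550445   87.        ] [628.41784737   3.25569435  87.        ] [584.14849222  -3.89967508  87.        ] 9.181457881690179 89.68779441396059
base [[624. 322.  22.]
 [603. 148.  22.]
 [480. 159.  22.]
 [499. 338.  22.]] [551.59549259 241.77173367  22.        ] 83.2911939906248 83.93983494741445 -7.180271942167507 -5.350955341287039
lip top [array([560.19561789, 201.12661411, 164.        ]), array([533.48195819, 201.97857579, 164.        ])] [546.83878804 201.55259495 164.        ] -1.8266785216837074
lip scene [array([539.59019078, 201.76005332, 164.        ]), array([566.40685228, 198.34575074, 164.        ])] [552.99852153 200.05290203 164.        ] -7.255870946877666
empty tab [ 482.18024517 -221.65912799  118.        ]
```

Call:
{"op": "drive_tool", "data": {"commands": "0.2 0.265 0 0 0 -0.02 100;0.2 0.265 0 0 0 -0.02 100;0.2 0.265 0 0 0 -0.02 100;0.2 0.265 0 0 0 -0.02 100;0.2 0.265 0 0 0 -0.02 100;0.2 0.265 0 0 0 -0.02 100;0.2 0.265 0 0 0 -0.02 100;0.2 0.265 0 0 0 -0.02 100;0.2 0.265 0 0 0 -0.02 100;0.2 0.265 0 0 0 -0.02 100;0.2 0.265 0 0 0 -0.02 100;0.2 0.265 0 0 0 -0.02 100;0.2 0.265 0 0 0 -0.02 100;0.2 0.265 0 0 0 -0.02 100;0.2 0.265 0 0 0 -0.02 100;0.2 0.265 0 0 0 -0.02 100;0.2 0.265 0 0 0 -0.02 100;0.2 0.265 0 0 0 -0.01 70;0 0 0 0 0 0 70;0 0 0 0 0 0 70", "force": 50}}

```text
time_s: 2.52
eef_pos: [573.3, -1.8, 247.8]
ee_rot: [-0.0, 0.997, 0.073, -0.0]
force: [-0.5, -0.4, 0.2]
grip_width: 0.701
grip_force: 0.0
```

```bash
python3 - <<'E'
from h import *
s=sense();p=capture('wrist'); cv2.imwrite('pics/w1.png',p['pixels'])
print(s['time_s'],s['eef_pos'],s['ee_rot'],s['grip_width'])
print(tips_ahead() if callable(tips_ahead) else tips_ahead)
print([boxes_of(p,o)[:2] for o in ['slide_rack','rack_bar']])
print(proj(p,[[582,-2,135],[582,-2,87],[582,-2,0]],s))
E
```

```text
2.5167 [573.29409538  -1.7809576  247.78254288] [-1.22116028e-05  9.97358712e-01  7.26324282e-02 -3.61015255e-04] 0.7014562990321603
17.0
[[{'position': [280.7, 171.3], 'confidence': 0.86}], [{'position': [278.1, 170.1], 'confidence': 0.93}]]
[[279.11028508 198.4692212 ]
 [278.74110382 182.90124044]
 [278.29741834 164.24407968]]
```

View pics/w1.png

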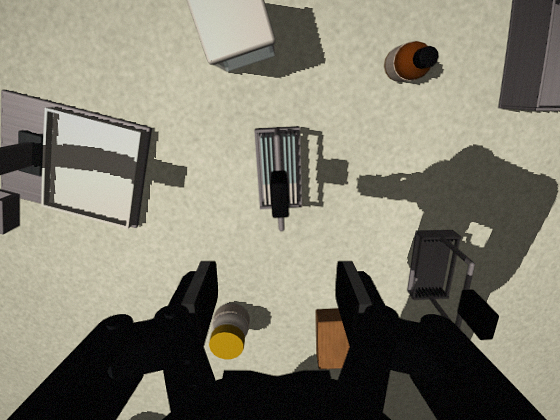

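The wrist view shows the rack basket with corners at (255,130), (299,127), (303,207) and (259,208). The tab spans rows 171–217 at column 280.

```bash
python3 - <<'E'
from h import *
from scipy.optimize import least_squares
s=sense();p=capture('wrist')
im=p['pixels'][110:240,230:330]; cv2.imwrite('pics/w1c.png',cv2.resize(im,None,fx=4.5,fy=4.5,interpolation=2))
M=np.array([[46,25,22],[46,-25,22],[-46,-25,22],[-46,25,22],[-15,7,135],[-15,-7,135]])
O=np.array([[255,130],[299,127],[303,207],[259,208],[273,217],[288,217.]])
f=lambda q:M@R.from_euler('z',q[2]).as_matrix().T+[q[0],q[1],0]
r=least_squares(lambda q:(proj(p,f(q),s)-O).ravel(),[582,-2,.15],loss='soft_l1')
print(r.x,np.degrees(r.x[2]));print(np.round(proj(p,f(r.x),s)-O,1))
g=cv2.cvtColor(p['pixels'],cv2.COLOR_BGR2GRAY)[165:235,250:320]
print(cv2.minAreaRect(np.argwhere(g<35)[:,::-1].astype(np.float32)))
E
```

```text
[ 5.80080581e+02 -4.77442059e+00  1.91006538e-01] 10.943868479920562
[[-0.9 -0.9]
 [ 0.9 -0.1]
 [-1.2 -0.5]
 [ 0.6  0.4]
 [-0.9  0.8]
 [ 1.3  0.1]]
((29.5, 25.0), (37.0, 50.0), 0.0)
```

View pics/w1c.png

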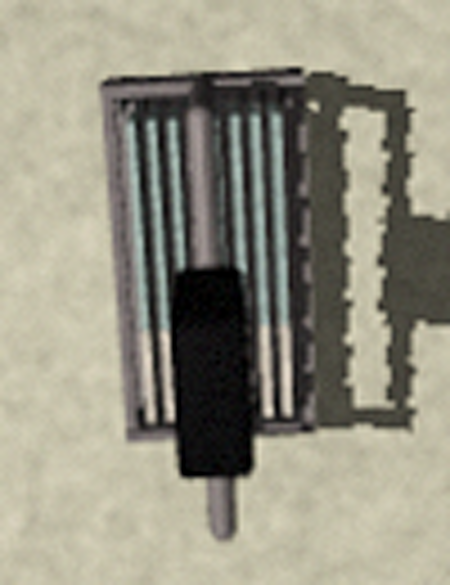

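Call:
{"op": "drive_tool", "data": {"commands": "0.07 -0.025 -0.1 0 0 0.05 70;0 0 -0.25 0 0 0 70;0 0 -0.25 0 0 0 70;0 0 -0.25 0 0 0 70;0 0 -0.2 0 0 0 70;0 0 -0.15 0 0 0 70;0 0 -0.08 0 0 0 70;0 0 0 0 0 0 70;0 0 0 0 0 0 0;0 0 0 0 0 0 0;0 0 0 0 0 0 0;0 0 0 0 0 0 0;0 0 0 0 0 0 0;0 0 0 0 0 0 0", "force": 50}}

```text
time_s: 3.88
eef_pos: [580.4, -5.2, 121.1]
ee_rot: [0.0, 0.996, 0.091, 0.001]
force: [-0.0, 1.9, 4.8]
grip_width: 0.156
grip_force: 50.8
```

Call:
{"op": "drive_tool", "data": {"commands": "0 0 0.1 0 0 0 0;0 0 0.2 0 0 0 0;0 0 0.25 0 0 0 0;0 0 0.23 0 0 0 0;0 0 0.15 0 0 0 0;0 0 0.05 0 0 0 0;-0.02 0.1 0 0 0 -0.025 0;-0.05 0.2 0 0 0 -0.05 0;-0.05 0.2 0 0 0 -0.05 0;-0.05 0.2 0 0 0 -0.05 0;-0.05 0.2 0 0 0 -0.05 0;-0.05 0.2 0 0 0 -0.05 0;-0.05 0.2 0 0 0 -0.05 0;-0.04 0.15 0 0 0 -0.05 0;0 0.06 0 0 0 -0.01 0;0 0 0 0 0 0 0;0 0 0 0 0 0 0;0 0 0 0 0 0 0"}}

```text
time_s: 5.38
eef_pos: [544.2, 144.7, 218.0]
ee_rot: [0.0, 0.998, -0.06, -0.0]
force: [0.2, 0.3, -2.1]
grip_width: 0.158
grip_force: 49.6
```

```bash
python3 - <<'E'
from h import *
s=sense();p=capture('wrist');S=capture('scene')
print(s['time_s'],s['eef_pos'],s['ee_rot'],s['grip_width'],s['force'])
a=cv2.resize(p['pixels'][60:300,0:400],None,fx=2,fy=2,interpolation=2)
cv2.imwrite('pics/w2.png',a)
b=S['pixels'][110:310,230:430];cv2.imwrite('pics/s2.png',cv2.resize(b,None,fx=3,fy=3,interpolation=2))
print(proj(p,[[555,245,150],[550,201,164],[536,203,164],[564,199,164]],s))
E
```

```text
5.3833 [544.22843185 144.70096656 217.9901256 ] [ 2.19451111e-04  9.98191288e-01 -6.01169508e-02 -2.39973365e-04] 0.15780133524811726 [ 0.23448825  0.29342632 -2.14884295]
[[128.58177687 232.25684818]
 [187.41085474 241.07100328]
 [189.06271221 260.9093606 ]
 [185.72458821 220.22754645]]
```

View pics/w2.png

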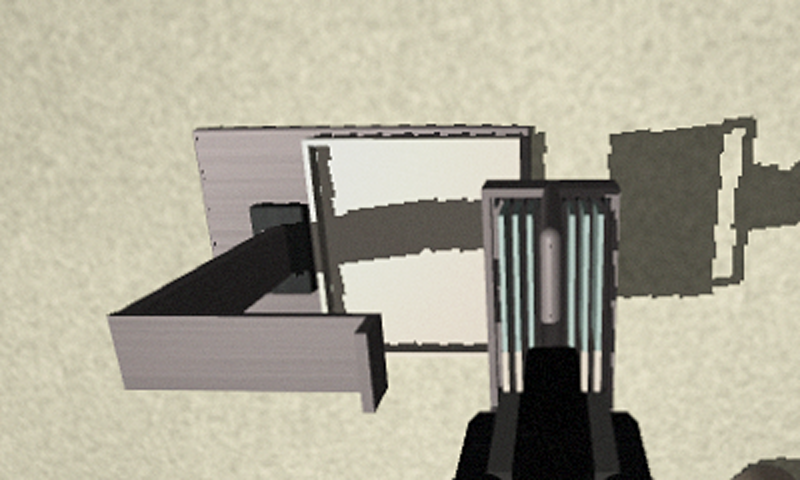

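View pics/s2.png

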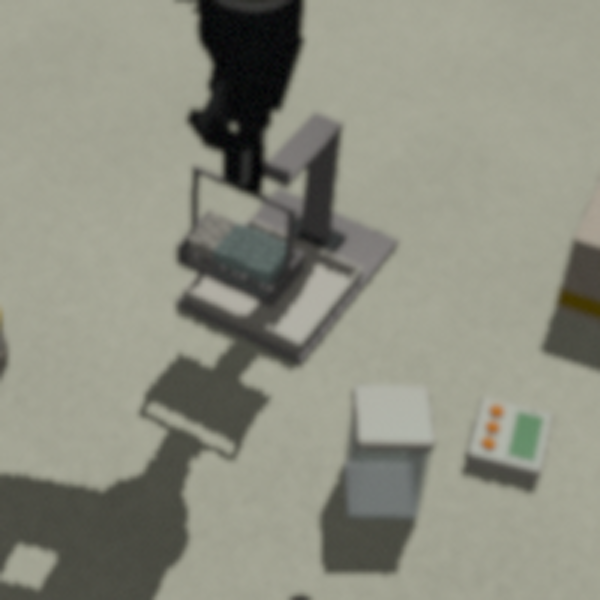

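The wrist view puts the lip's outer top corners at pixel (184.5,226) and (188,265.5), slightly nearer the robot than I estimated. The rack hangs level in the grip, just outside the lip.

```bash
python3 - <<'E'
from h import *
s=sense();p=capture('wrist')
q=lambda u,v,z:atz(p,(u/2,60+v/2),z,s)
L=[q(369,332,164),q(376,411,164)];print('lip',L,np.mean(L,0))
F=[q(108,316,150),q(126,389,150)];print('far',F,np.mean(F,0),F[0]-F[1])
N=[q(350,316,150),q(355,391,150)]
for a,b in zip(F,N): print(np.degrees(np.arctan2(*(a-b)[:2])))
print(np.mean(N,0))
for z in(185,181): print('bar end',q(549,228,z))
E
```

```text
lip [array([560.30008316, 200.69617935, 164.        ]), array([532.7342986 , 204.54356993, 164.        ])] [546.51719088 202.61987464 164.        ]
far [array([571.31944301, 294.6960118 , 150.        ]), array([543.7033269 , 298.12752687, 150.        ])] [557.51138496 296.41176934 150.        ] [27.61611611 -3.43151506  0.        ]
6.750607485711895
6.795079591570389
[547.63329993 213.23433561 150.        ]
bar end [591.09744387 140.5177642  185.        ]
bar end [590.16473516 140.6574476  181.        ]
```

Call:
{"op": "drive_tool", "data": {"commands": "0.007 0.09 0 0 0 0 0;0.013 0.18 0 0 0 0 0;0.013 0.18 0 0 0 0 0;0.013 0.18 0 0 0 0 0;0.013 0.18 0 0 0 0 0;0.01 0.14 0 0 0 0 0;0.005 0.07 0 0 0 0 0;0 0 0 0 0 0 0;0 0 0 0 0 0 0;0 0 -0.06 0 0 0 0;0 0 -0.08 0 0 0 0;0 0 -0.08 0 0 0 0;0 0 -0.04 0 0 0 0;0 0 -0.02 0 0 0 0;0 0 0 0 0 0 0;0 0 0 0 0 0 0"}}

```text
time_s: 6.87
eef_pos: [551.5, 247.6, 190.4]
ee_rot: [-0.0, 0.998, -0.06, 0.0]
force: [0.6, 0.0, -2.1]
grip_width: 0.153
grip_force: 49.5
```

```bash
python3 - <<'E'
from h import *
s=sense();p=capture('wrist');S=capture('scene')
print(s['time_s'],s['eef_pos'],s['ee_rot'],s['grip_width'],s['force'])
a=cv2.resize(p['pixels'][120:420,80:480],None,fx=1,fy=1)
b=cv2.resize(S['pixels'][110:210,270:370],None,fx=3,fy=3,interpolation=2)
cv2.imwrite('pics/c3.png',np.hstack([a,b]))
E
```

```text
6.8667 [551.50021814 247.59486715 190.39392356] [-5.29457093e-05  9.98191592e-01 -6.01126966e-02  7.60200845e-05] 0.1530749206543209 [ 0.61054812  0.00594237 -2.06539628]
```

View pics/c3.png

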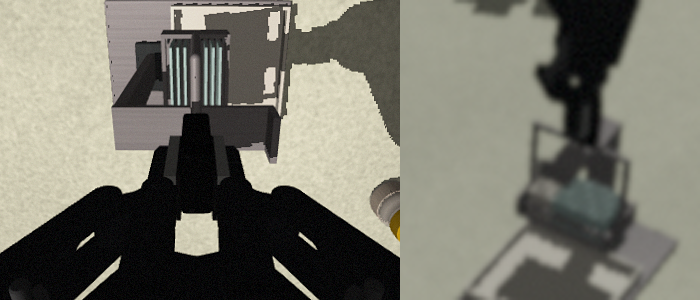

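The strip passes through the handle window and the bar is between lip and post. The force still equals the rack's weight alone, so there is no contact yet and I'll lower a little further.

Call:
{"op": "drive_tool", "data": {"commands": "0 0 -0.01 0 0 0 0;0 0 -0.01 0 0 0 0;0 0 -0.01 0 0 0 0;0 0 0 0 0 0 0;0 0 0 0 0 0 0"}}

```text
time_s: 7.38
eef_pos: [551.4, 247.6, 187.2]
ee_rot: [0.0, 0.998, -0.06, -0.0]
force: [-0.9, -0.1, -2.7]
grip_width: 0.151
grip_force: 49.5
```

Call:
{"op": "drive_tool", "data": {"commands": "0 0 -0.01 0 0 0 0;0 0 0 0 0 0 0;0 0 0 0 0 0 0"}}

```text
time_s: 7.63
eef_pos: [551.5, 247.7, 186.9]
ee_rot: [-0.0, 0.998, -0.06, 0.0]
force: [-1.6, -0.2, 2.9]
grip_width: 0.154
grip_force: 50.3
```

The bar is resting on the strip, so I release it, pause, and withdraw straight up.

Call:
{"op": "drive_tool", "data": {"commands": "0 0 0 0 0 0 25;0 0 0 0 0 0 40;0 0 0 0 0 0 55;0 0 0 0 0 0 55;0 0 0 0 0 0 55;0 0 0 0 0 0 55;0 0 0.05 0 0 0 55;0 0 0.1 0 0 0 55;0 0 0.2 0 0 0 55;0 0 0.25 0 0 0 55;0 0 0.25 0 0 0 55;0 0 0.15 0 0 0 55;0 0 0 0 0 0 55;0 0 0 0 0 0 55;0 0 0 0 0 0 55;0 0 0 0 0 0 55;0 0 0 0 0 0 55;0 0 0 0 0 0 55"}}

```text
time_s: 9.13
eef_pos: [551.3, 247.6, 285.6]
ee_rot: [0.0, 0.998, -0.06, -0.001]
force: [-0.1, 0.2, -0.1]
grip_width: 0.553
grip_force: 0.0
```

```bash
python3 - <<'E'
from h import *
s=sense();p=capture('wrist');S=capture('scene')
print(s['time_s'],s['eef_pos'],s['force'])
a=p['pixels'][60:360,80:480]
b=cv2.resize(S['pixels'][110:210,270:370],None,fx=3,fy=3,interpolation=2)
cv2.imwrite('pics/c4.png',np.hstack([a,b]))
E
```

```text
9.1333 [551.27079655 247.59128474 285.5791141 ] [-0.09149873  0.15758221 -0.1388538 ]
```

View pics/c4.png

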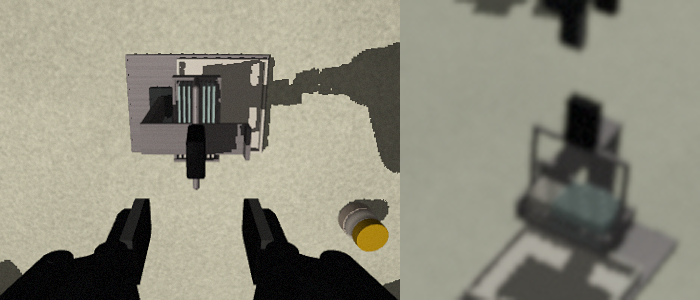

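The rack hangs upright in the throat and the gripper is well clear. I'll wait a second for any swing to die out.

Call:
{"op": "drive_tool", "data": {"commands": "0 0 0 0 0 0 55;0 0 0 0 0 0 55;0 0 0 0 0 0 55;0 0 0 0 0 0 55;0 0 0 0 0 0 55;0 0 0 0 0 0 55;0 0 0 0 0 0 55;0 0 0 0 0 0 55;0 0 0 0 0 0 55;0 0 0 0 0 0 55;0 0 0 0 0 0 55;0 0 0 0 0 0 55;0 0 0 0 0 0 55;0 0 0 0 0 0 55;0 0 0 0 0 0 55;0 0 0 0 0 0 55;0 0 0 0 0 0 55;0 0 0 0 0 0 55"}}

```text
time_s: 10.73
eef_pos: [551.4, 247.7, 286.3]
ee_rot: [-0.0, 0.998, -0.06, 0.0]
force: [-0.5, 0.5, 0.4]
grip_width: 0.551
grip_force: 0.0
```

```bash
python3 - <<'E'
from h import *
a=capture('wrist')['pixels'].astype(int)
for _ in range(6): b=capture('wrist')['pixels'].astype(int)
print((abs(a-b).max(2)>60).sum())
print(finish_job())
E
```

```text
43
the job is handed in; nothing more can be done
None
```

The loaded slide rack hangs upright on the J-hook with the gripper clear, the empty rack was left alone, and the job was handed in at about 11 s; the judge's verdict was not shown.

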